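# Fill the charge pan at the ingot feeder

## Robot

A 6-joint arm with a two-finger parallel gripper is mounted at the origin on the work surface. World frame = base frame: x ahead of the robot, y to its left, z up, the work surface at z = 0. Lengths are in m, angles in rad, forces in N, time in s.
With the tool pointing down it reaches from about 0.25 to 0.775 m from the base axis. Payload 4 kg.
Tool frame: the origin (TCP) lies midway between the tips of the shut fingers; the grasp point (between the pads) lies 19 mm behind it (grip_point_offset is the distance from the TCP to the grasp point, in m); z points along the fingers, y is the line along which they close (so a half turn about z gives the same grasp; the last joint's range is limited). The gripper opens to 94 mm and grips with 3 to 60 N. Pads are 16 mm wide; open, the fingers measure 119 mm over their backs; the gripper's body (75 mm by 177 mm) begins 78 mm behind the grasp point.
Start: joints at [1.117, 0.087, 1.371, -0, 1.684, -0.103], TCP at [0.189, 0.517, 0.206] pointing down, gripper open.
Joint ranges: [-3.1, 3.1], [-0.76, 2.03], [0.27, 2.55], [-1.08, 4.22], [0.17, 2.65], [-2.57, 2.57]. Speed limits (rad/s): [2.79, 2.79, 3.14, 3.14, 3.14, 3.14].

## Interface

Orientations are given as [roll, pitch, yaw] about the fixed x, y, z axes, in that order (R = Rz(yaw) Ry(pitch) Rx(roll)).
In Python, from bench import * gives the robot as it stands.
- The arm moves only by the tool carry_out, never from a script. Its argument "commands" is a list of rows, each a list of 6 numbers: the shift along the tool's x, y, z in m, then the turn, a rotation vector about the tool's x, y, z in rad. In form: [[tx, ty, tz, rx, ry, rz], ...]. A call has exactly 5 rows; each row is the pose to reach, as a shift and turn from the pose commanded when the call began, along the tool's axes at that moment; what a row does not reach only later rows make up. A row lasts 1/10 s, in which the tool goes at most 50 mm and 8.59 degrees, less where a joint would pass 70% of its speed; a pose out of reach is approached as far as the arm can. A call with a gripper value outside its range is refused whole. "jaw" is the opening, from 0 (shut) to 1 (fully open), set as the call begins (left out, the last holds). The fingers move at their own pace and stop on an object; the grip force is fixed at half the most. Time passes only in rows, so rows that repeat a pose let the fingers close, or fill a call up. It gives the time, the measured TCP pose, the force, the opening and the grip force at its end, in the units of the state.
- get_obs(): the state, without advancing time (a new reading comes with each control period).
- snapshot(name): name is "scene" or "top" or "wrist"; returns a dict with "img" (384x512x3 uint8, red, green, blue), "range_z" (384x512 float32, m along the optical axis (not along the pixel's ray), 0 where there is no reading), "fx", "fy", "cx", "cy" (pixels), "R" (3x3) and "t" (3): a world point X has camera coordinates R X + t. Camera axes: x right, y down, z forward; pixel columns grow to the right and rows downward; lengths in m; the calibration is good to about 2 mm. A picture is of the moment at which its call begins.
- close_job(): hands the job in; it is judged then, once.
The state is a dict: "time": time; "joint_positions": joint angles; "qvel": joint speeds; "joint_torque": joint torques, N m; "tool_pos": TCP position; "ee_rot": TCP orientation; "wrist_force": force on the tool from outside, world axes, zero at the start; "wrist_torque": the same for the moment, N m; "width": finger opening in m; "finger_force": force on a finger pad.
Only numpy, scipy, OpenCV 4.12 (cv2) and the standard library are available. Lean on these libraries where they do the work, as an engineer would, in place of code of your own. Each camera call takes 0.05 s, during which the arm holds its last target. There are 200 camera calls.

## Task

Fill the blue charge pan from the green ingot feeder: with its handle away from the feeder, bring the pan under the chute, push its front end against the yellow push plate to lift the gate (firmly, but do not ram it), and hold it there until all four ingot pieces have slid down into the pan. Then draw the pan back until at least 80 mm, about a hand's width, of bench lies clear between it and the end of the chute, and let go, leaving it standing flat on the bench with all four pieces in it. No piece may drop on the bench, and the sprue pin, mallet and brush stay where they are.

Things in the scene. Friction and masses are not known exactly. Their poses are not given: they have to be found in the camera images.
- bench: the wooden bench; its top is the work surface at z = 0 (the origin of this body is at the middle of the top)
- feeder: fixed ingot feeder: green chute (inside 66 mm wide, walls 52 mm, 360 mm long, sloping 30 degrees) on a dark steel stand. Origin on the bench under the middle of the chute's low end (the lip); z up; x points from the lip back under the chute: pieces leave towards -x, a pan is pushed in along +x; y across. Below the chute all is free 80 mm up and 120 mm back, but for the push plate and its rods
- lip (a point): middle of the lip, the lower edge of the chute's floor, 95 mm above the bench; its underside is 87 mm above the bench
- plate_zone (a point): where the yellow push plate is met, 8 mm behind the lip, 34 mm up. The plate (100 mm wide, 16 to 52 mm up) is set on lock nuts: its resting face is up to 22 mm nearer or farther than this point, unmeasured, to be felt or seen. It yields 38 mm along the feeder's +x to a hard stop: about 4 N at first, 8 N at the stop; sliding the pan adds 2 to 4 N (full, up to 8); over 60 N is ramming
- gate_slot (a point): where the steel gate with its red yoke crosses the chute, 70 mm behind the lip, on the chute's floor (fixed point). Cams on the plate's rods lift the gate 1 mm per mm of push. Pieces pass when it is up more than 32 mm; its spring shuts it as the pan is withdrawn. The yoke's top is 230 mm above the bench, 268 mm when lifted
- pan: blue sheet-metal charge pan, open on top: 190 mm long (x), 130 mm wide (y), 72 mm high, walls and floor 4 to 5 mm, 0.4 kg give or take a quarter; origin at the centre of its underside, z up. +x points to its front end, which goes under the chute; a steel loop handle is on the -x end
- pan_handle (a point): middle of the handle's cross bar: a round steel bar 12 mm thick and 90 mm long along the pan's y, 50 mm out from the pan's rear wall (145 mm behind the pan's origin) and 50 mm above the pan's underside. There are 44 mm free between bar and wall, so fingers reaching down on both sides of the bar must be opened only part of the way
- pan_front (a point): middle of the top edge of the pan's front end (95 mm ahead of the pan's origin, 72 mm up)
- sprue_pin: bystander: brass sprue pin standing on its foot, 34 mm thick, 118 mm tall; origin under its foot
- mallet: bystander: wooden mallet lying on the bench, 64 mm thick, 280 mm long along its x; origin on the bench near its middle
- brush: bystander: bench brush lying on the bench, 220 mm long along its x; origin on the bench near its middle
- piece0: sawn aluminium ingot piece, 46 x 42 x 28 mm, 0.145 kg; origin at its centre. Starts lying on the chute floor in a row of four behind the gate (nearest the gate); slides down by itself once the gate is up; if one hangs up or stays perched high, easing the pan back a little and pressing again shakes it down
- piece1: sawn aluminium ingot piece, 46 x 42 x 28 mm, 0.145 kg; origin at its centre. Starts lying on the chute floor in a row of four behind the gate; slides down by itself once the gate is up; if one hangs up or stays perched high, easing the pan back a little and pressing again shakes it down
- piece2: sawn aluminium ingot piece, 46 x 42 x 28 mm, 0.145 kg; origin at its centre. Starts lying on the chute floor in a row of four behind the gate; slides down by itself once the gate is up; if one hangs up or stays perched high, easing the pan back a little and pressing again shakes it down
- piece3: sawn aluminium ingot piece, 46 x 42 x 28 mm, 0.145 kg; origin at its centre. Starts lying on the chute floor in a row of four behind the gate (last, highest up); slides down by itself once the gate is up; if one hangs up or stays perched high, easing the pan back a little and pressing again shakes it down
Mind the look-alikes: they are no part of the job. What is shaped like the piece0 but orange or red is not meant. What is shaped like the piece1 but orange or red is not meant.

How it is judged:
By the outcome, as a careful person would: the job done as asked, in the order asked, and still so for the second after the job is handed in, with the robot touching nothing.
It also fails if it takes over 56 s, if anything falls off the work surface, if the arm or the gripper's body presses on something with over 40 N, if the wrist force passes 120 N, or if a joint passes its speed limit or range.

## Working session

There is one attempt and no reset: what is moved stays moved. The work goes in short steps, Python scripts to look and compute and a tool call to move; the robot and the scene stay as the last step left them, time stands still between calls to the robot, and variables do not carry over. Pictures are saved under pics/ and viewed, at most 10 in all, crops included, and the job is handed in when it is done.

Besides the shell and the picture viewer there is one more tool, called after "Request:" by a JSON object that holds its "name" and its "arguments". carry_out: Moves the arm, as the interface text tells. Its arguments: {"type":"object","properties":{"commands":{"type":"array","items":{"type":"array","items":{"type":"number"}}},"jaw":{"type":"number"}},"required":["commands"]}

```bash
mkdir -p pics; cat > h.py <<'E'
from bench import *
import numpy as np, cv2
from scipy.spatial.transform import Rotation as Ro
def pts(s):
    z=s["range_z"]; v,u=np.mgrid[0:z.shape[0],0:z.shape[1]]
    c=np.stack([(u-s["cx"])/s["fx"]*z,(v-s["cy"])/s["fy"]*z,z],-1)
    P=(c-np.array(s["t"]))@np.array(s["R"])
    P[z==0]=np.nan
    return P
def save(n,im): cv2.imwrite("pics/"+n,im[...,::-1])
E
python3 - <<'E'
from h import *
o=get_obs(); print({k:np.round(v,3) for k,v in o.items()})
a=snapshot("scene");b=snapshot("top")
np.savez("s0.npz",a=a["img"],b=b["img"],pa=pts(a),pb=pts(b))
save("scene0.png",a["img"]);save("top0.png",b["img"])
for s in(a,b): print(-np.array(s["R"]).T@s["t"])
E
```

```text
{'time': np.float64(0.0), 'joint_positions': array([ 1.117,  0.088,  1.372,  0.   ,  1.684, -0.103]), 'qvel': array([ 0.001,  0.   ,  0.002,  0.   ,  0.   , -0.002]), 'joint_torque': array([ 0.0000e+00, -3.4020e+01, -3.0242e+01,  7.2000e-02,  3.3000e-02,
       -0.0000e+00]), 'tool_pos': array([0.189, 0.516, 0.204]), 'ee_rot': array([-3.139, -0.   ,  2.791]), 'wrist_force': array([0.142, 0.34 , 0.318]), 'wrist_torque': array([ 0.035, -0.031,  0.017]), 'finger_force': np.float64(0.0), 'width': np.float64(0.094)}
[ 1.14326672 -1.15282824  1.00171642]
[ 0.48947434 -0.07569022  1.2719442 ]
```

View pics/scene0.png

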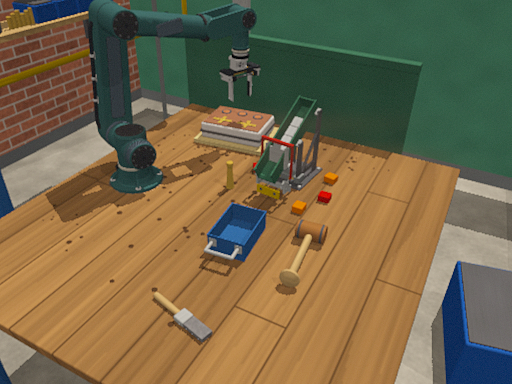

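View pics/top0.png

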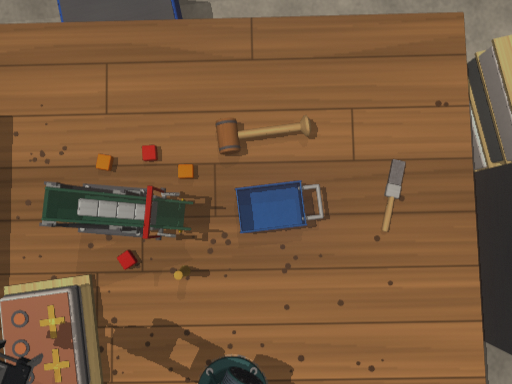

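Top view: pan at (270,207) with its handle at (318,202), pointing away from the feeder. The chute runs from (45,205) to the lip at about (187,215), with the red yoke at (150,212). The pin is at (179,273), the mallet at (262,132) and the brush at (394,195). The only look-alikes are the orange and red blocks at (104,162), (150,152), (185,171) and (127,260). The real pieces are the grey ones in the chute at (80–145,210). There is one blue pan and one steel handle. The blue crate at (120,8) is off the bench.

```bash
python3 - <<'E'
from h import *
d=np.load("s0.npz");
for im,P,n in((d['b'],d['pb'],'top'),(d['a'],d['pa'],'scene')):
    hsv=cv2.cvtColor(im,cv2.COLOR_RGB2HSV); H,S,V=hsv[...,0],hsv[...,1],hsv[...,2]
    x,y,z=P[...,0],P[...,1],P[...,2]
    box=(x>0.2)&(x<.75)&(y>-.7)&(y<.6)
    def rep(name,m,rect=True):
        q=P[m&box]; 
        if len(q)<5: print(n,name,len(q));return
        r=cv2.minAreaRect(q[:,:2].astype(np.float32))
        print(n,name,len(q),'med',np.round(np.median(q,0),3),'rect c',np.round(r[0],3),'sz',np.round(r[1],3),'ang',round(r[2],1),'z',np.round(np.percentile(q[:,2],[2,98]),3))
        return r
    blue=(H>100)&(H<125)&(S>120)
    rep('pan rim',blue&(z>.06)&(z<.08)); rep('pan all',blue&(z<.085))
    green=(H>60)&(H<95)&(S>80)&(z>.05)&(z<.4)
    rep('green',green); 
    rep('handle',(S<60)&(V>120)&(z>.03)&(z<.08)&(y<-.1)&(y>-.35)&(x>.3)&(x<.5))
    rep('yellow',(H>22)&(H<33)&(S>170)&(V>140)&(z>.005)&(z<.06))
    rep('redyoke',((H<6)|(H>174))&(S>150)&(z>.15))
    rep('pieces',(S<40)&(V>120)&(z>.12)&(z<.4)&(y>0.1))
    rep('pin',(H>18)&(H<33)&(S>120)&(z>.08)&(z<.13)&(y<.25)&(x<.33))
    if n=='top':
        # green wall top low end corners: for chute floor in the cross section
        q=P[green&box]; print(np.round(q[np.argsort(q[:,1])[:15]],3))
save("crop1.png",cv2.resize(d['a'][140:270,190:350],None,fx=5,fy=4.6,interpolation=cv2.INTER_CUBIC)[:600,:800])
E
```

```text
top pan rim 261 med [ 0.494 -0.135  0.071] rect c [ 0.543 -0.125] sz [0.128 0.191] ang 5.7 z [0.066 0.076]
top pan all 2385 med [ 0.536 -0.131  0.004] rect c [ 0.543 -0.125] sz [0.128 0.191] ang 5.7 z [-0.002  0.073]
top green 1158 med [0.521 0.365 0.254] rect c [0.534 0.263] sz [0.328 0.075] ang 83.8 z [0.157 0.32 ]
top handle 0
top yellow 2
top redyoke 324 med [0.527 0.19  0.229] rect c [0.528 0.191] sz [0.014 0.131] ang 84.6 z [0.176 0.232]
top pieces 980 med [0.537 0.289 0.224] rect c [0.448 0.444] sz [0.199 0.483] ang 40.6 z [0.181 0.277]
top pin 0
[[0.483 0.104 0.147]
 [0.483 0.107 0.142]
 [0.483 0.109 0.146]
 [0.486 0.114 0.151]
 [0.486 0.116 0.154]
 [0.486 0.121 0.154]
 [0.486 0.124 0.156]
 [0.486 0.125 0.162]
 [0.486 0.131 0.161]
 [0.486 0.133 0.164]
 [0.489 0.133 0.162]
 [0.489 0.135 0.168]
 [0.486 0.136 0.164]
 [0.503 0.137 0.098]
 [0.505 0.137 0.097]]
scene pan rim 413 med [ 0.546 -0.144  0.068] rect c [ 0.546 -0.125] sz [0.134 0.198] ang 6.1 z [0.061 0.075]
scene pan all 2030 med [ 0.537 -0.104  0.031] rect c [ 0.517 -0.056] sz [0.177 0.399] ang 6.0 z [-0.     0.073]
scene green 890 med [0.526 0.235 0.214] rect c [0.448 0.371] sz [0.277 0.584] ang 38.5 z [0.098 0.32 ]
scene handle 2
scene yellow 31 med [0.535 0.137 0.049] rect c [0.527 0.139] sz [0.097 0.024] ang 2.4 z [0.022 0.056]
scene redyoke 168 med [0.541 0.188 0.225] rect c [0.534 0.214] sz [0.073 0.137] ang 85.4 z [0.159 0.232]
scene pieces 396 med [0.539 0.302 0.228] rect c [0.39 0.38] sz [0.253 0.498] ang 66.3 z [0.147 0.388]
scene pin 0
```

View pics/crop1.png

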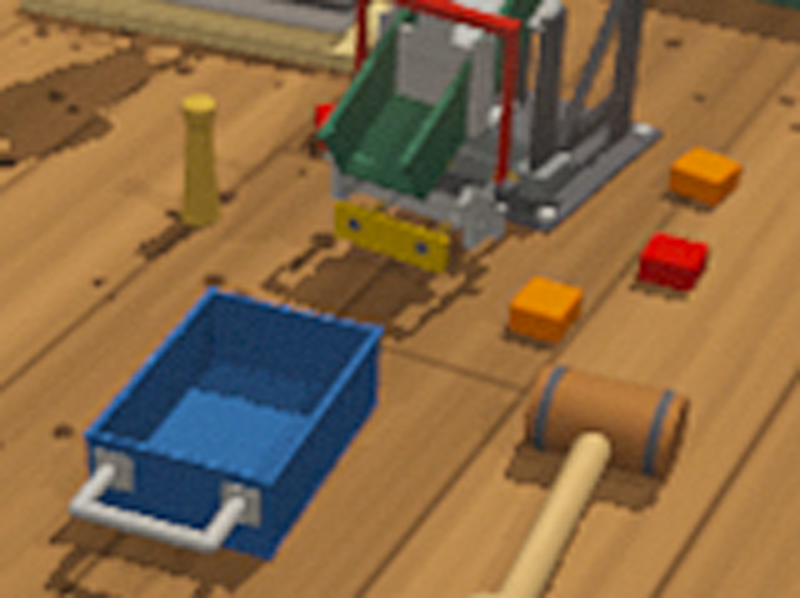

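The crop shows the blue pan with its steel loop handle nearest the camera, away from the feeder, and the yellow plate under the green chute. The orange and red blocks stand off to the right, with a corner of another red one behind the chute. Next I refine the feeder frame.

```bash
cat >> h.py <<'E'
def rel(p,yaw,cur=None):
    "row to reach world p, tool down with yaw(deg), from the pose commanded (approx. measured or given as (p,yaw))"
    o=get_obs()
    p0,R0=(o["tool_pos"],Ro.from_euler('xyz',o["ee_rot"])) if cur is None else (np.array(cur[0]),Ro.from_euler('xyz',[np.pi,0,np.radians(cur[1])]))
    R1=Ro.from_euler('xyz',[np.pi,0,np.radians(yaw)])
    return np.round(np.r_[R0.inv().apply(np.array(p)-p0),(R0.inv()*R1).as_rotvec()],3)
E
python3 - <<'E'
from h import *
d=np.load("s0.npz");im,P=d['b'],d['pb']
hsv=cv2.cvtColor(im,cv2.COLOR_RGB2HSV); H,S,V=hsv[...,0],hsv[...,1],hsv[...,2]
x,y,z=P[...,0],P[...,1],P[...,2]
pc=(S<40)&(V>120)&(z>.15)&(z<.4)&(y>0.2)&(y<.42)&(x>.5)&(x<.58)
q=P[pc]; r=cv2.minAreaRect(q[:,:2].astype(np.float32)); print('pieces',r)
g=(H>60)&(H<95)&(S>80)&(z>.08)&(z<.4)&(y>.08)&(y<.5)&(x>.45)&(x<.62)
q=P[g]
for a in (83.5,84,84.5,85):
    e=np.array([np.cos(np.radians(a)),np.sin(np.radians(a))]); n=np.array([-e[1],e[0]])
    s=q[:,:2]@e; w=q[:,:2]@n; print(a,np.round([np.ptp(w),w.min(),w.max()],4))
a=84.3;e=np.array([np.cos(np.radians(a)),np.sin(np.radians(a))]); n=np.array([-e[1],e[0]])
mid=(w.min()+w.max())/2; s=q[:,:2]@e; w=q[:,:2]@n; mid=(w.min()+w.max())/2
f=abs(w-mid)<.025; k=np.polyfit(s[f],q[f,2],1); print('slope',np.degrees(np.arctan(k[0])),'s at z=.095',(.095-k[1])/k[0],'min s',s[f].min())
f2=abs(w-mid)>.031; print('wall min s',s[f2].min())
s0=(.095-k[1])/k[0]; print('lip xy',s0*e+mid*n, 'min-based',s[f].min()*e+mid*n)
im,P=d['a'],d['pa'];hsv=cv2.cvtColor(im,cv2.COLOR_RGB2HSV); H,S,V=hsv[...,0],hsv[...,1],hsv[...,2]
z=P[...,2]
m=(H>20)&(H<35)&(S>170)&(z>.015)&(z<.055)&(P[...,1]>.09)&(P[...,1]<.18)&(P[...,0]>.44)&(P[...,0]<.61)
q=P[m];print('plate s',np.round(np.percentile(q[:,:2]@e,[5,25,50,75,95]),4),'w',np.percentile(q[:,:2]@n,[2,98])-mid)
for p in([.27,.3,.3],[.33,.0,.3]): print(rel(p,185.7))
E
```

```text
pieces ((0.5441190004348755, 0.3154848515987396), (0.06811077892780304, 0.20961633324623108), 2.16877818107605)
83.5 [ 0.0759 -0.5387 -0.4627]
84 [ 0.0756 -0.5419 -0.4663]
84.5 [ 0.0759 -0.5454 -0.4695]
85 [ 0.0775 -0.549  -0.4715]
slope 33.46021098996772 s at z=.095 0.19511610893174858 min s 0.18602108140906048
wall min s 0.15116605892696
lip xy [0.52303677 0.14387963] min-based [0.52213345 0.13482957]
plate s [0.1835 0.1862 0.1886 0.1908 0.195 ] w [-0.05262735  0.04388012]
[-0.15  -0.175 -0.095 -0.002 -0.001 -0.45 ]
[-0.31  -0.436 -0.095 -0.002 -0.001 -0.45 ]
```

Request:
{"name": "carry_out", "arguments": {"commands": [[-0.03,-0.035,-0.05,0,0,-0.09],[-0.06,-0.07,-0.095,0,0,-0.18],[-0.09,-0.105,-0.095,0,0,-0.27],[-0.12,-0.14,-0.095,0,0,-0.36],[-0.15,-0.175,-0.095,0,0,-0.45]], "jaw": 0.53}}

```text
time: 0.6
tool_pos: [0.2652, 0.3124, 0.301]
ee_rot: [3.141, 0.002, -3.037]
wrist_force: [0.8, -0.0, -1.0]
width: 0.0576
finger_force: 0.0
```

```bash
python3 - <<'E'
from h import *
o=get_obs();print(o["tool_pos"],o["ee_rot"],o["width"],o["time"])
print(rel([.35,.08,.3],185.7),rel([.48,-.1,.25],185.7),rel([.557,-.269,.2],185.7))
E
```

```text
[0.26519157 0.31237068 0.30098287] [ 3.14060780e+00  1.89189903e-03 -3.03744674e+00] 0.05759527622629159 0.6
[-0.06  -0.24   0.001  0.001  0.002  0.005] [-0.171 -0.433  0.051  0.001  0.002  0.005] [-0.23  -0.609  0.101  0.001  0.002  0.005]
```

Request:
{"name": "carry_out", "arguments": {"commands": [[-0.01,-0.045,0,0,0,0.005],[-0.02,-0.09,0,0,0,0.005],[-0.035,-0.135,0,0,0,0.005],[-0.045,-0.18,0,0,0,0.005],[-0.06,-0.22,0,0,0,0.005]]}}

```text
time: 1.1
tool_pos: [0.3461, 0.0989, 0.3]
ee_rot: [3.142, 0.001, -3.048]
wrist_force: [1.3, 1.3, -0.8]
width: 0.0494
finger_force: 0.0
```

Request:
{"name": "carry_out", "arguments": {"commands": [[-0.02,-0.04,0.01,0,0,0],[-0.04,-0.08,0.02,0,0,0],[-0.06,-0.12,0.03,0,0,0],[-0.08,-0.16,0.04,0,0,0],[-0.1,-0.2,0.05,0,0,0]]}}

```text
time: 1.6
tool_pos: [0.4651, -0.0907, 0.2492]
ee_rot: [3.141, -0.0, -3.048]
wrist_force: [-0.2, 0.7, -0.1]
width: 0.0501
finger_force: 0.0
```

```bash
python3 - <<'E'
from h import *
o=get_obs();print(o["tool_pos"],o["ee_rot"],o["joint_positions"],o["time"])
print(rel([.557,-.269,.15],185.7))
E
```

```text
[ 0.46506727 -0.09067864  0.24917958] [ 3.14103858e+00 -3.80836683e-04 -3.04804885e+00] [-3.12570191e-01 -8.74767120e-02  1.45958895e+00  3.65797911e-04
  1.77004915e+00 -1.97683792e+00] 1.6
[-0.075 -0.186  0.099  0.001 -0.    -0.006]
```

Request:
{"name": "carry_out", "arguments": {"commands": [[-0.02,-0.045,0.02,0,0,0],[-0.04,-0.09,0.045,0,0,0],[-0.06,-0.135,0.07,0,0,0],[-0.075,-0.186,0.09,0,0,-0.006],[-0.075,-0.186,0.09,0,0,-0.006]]}}

```text
time: 2.1
tool_pos: [0.5561, -0.2698, 0.1554]
ee_rot: [3.139, -0.005, -3.044]
wrist_force: [0.1, 0.2, 0.8]
width: 0.0495
finger_force: 0.0
```

```bash
python3 - <<'E'
from h import *
o=get_obs();print(o["tool_pos"],o["ee_rot"])
w=snapshot("wrist");P=pts(w);save("wrist1.png",w["img"])
hsv=cv2.cvtColor(w["img"],cv2.COLOR_RGB2HSV);S,V=hsv[...,1],hsv[...,2]
m=(S<60)&(V>100)&(P[...,2]>.035)&(P[...,2]<.065)
q=P[m];r=cv2.minAreaRect(q[:,:2].astype(np.float32));print(len(q),r,np.median(q,0))
print(rel([.557,-.269,.15],185.7))
E
```

```text
[ 0.55607653 -0.26984822  0.15535866] [ 3.13873776 -0.0052414  -3.04411866]
2554 ((0.6340192556381226, -0.15490032732486725), (0.3466809391975403, 0.11056385189294815), 47.87563705444336) [ 0.54376446 -0.26261158  0.05480335]
[-0.001  0.002  0.004  0.002 -0.006 -0.003]
```

View pics/wrist1.png

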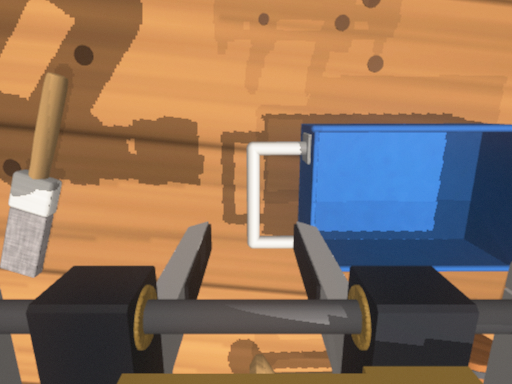

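The wrist picture shows the cross bar at column 254, rows 145–245, centred between the fingertips at columns 205 and 300. The pan's rear wall is at column 303.

```bash
python3 - <<'E'
from h import *
w=snapshot("wrist");P=pts(w)
hsv=cv2.cvtColor(w["img"],cv2.COLOR_RGB2HSV);S,V=hsv[...,1],hsv[...,2]
m=(S<60)&(V>100)&(P[...,2]>.04)&(P[...,2]<.065); m[:140]=0;m[250:]=0;m[:,:244]=0;m[:,264:]=0
m[:,:]&=True
q=P[m];r=cv2.minAreaRect(q[:,:2].astype(np.float32));print(len(q),r,np.percentile(q[:,2],[5,50,95]))
print(get_obs()["tool_pos"])
E
```

```text
1335 ((0.5582566857337952, -0.2676549553871155), (0.09998785704374313, 0.013454819098114967), 5.9337873458862305) [0.05203184 0.05472944 0.05622777]
[ 0.555844   -0.26878887  0.15601746]
```

Request:
{"name": "carry_out", "arguments": {"commands": [[-0.002,0.001,0.03,0,0,0],[-0.002,0.001,0.06,0,0,0],[-0.002,0.001,0.09,0,0,0],[-0.002,0.001,0.12,0,0,0],[-0.002,0.001,0.12,0,0,0]]}}

```text
time: 2.7
tool_pos: [0.5554, -0.2626, 0.0355]
ee_rot: [3.135, -0.008, -3.04]
wrist_force: [-0.3, 0.7, -0.9]
width: 0.0498
finger_force: 0.0
```

Request:
{"name": "carry_out", "arguments": {"commands": [[0,0,0,0,0,0],[0,0,0,0,0,0],[0,0,0,0,0,0],[0,0,0,0,0,0],[0,0,0,0,0,0]], "jaw": 0}}

```text
time: 3.2
tool_pos: [0.5595, -0.2669, 0.0415]
ee_rot: [-3.139, 0.002, -3.041]
wrist_force: [0.0, -4.2, 0.4]
width: 0.0132
finger_force: 1.5
```

```bash
python3 - <<'E'
from h import *
o=get_obs();print(o["tool_pos"],o["ee_rot"],o["width"],o["finger_force"],o["wrist_force"])
a=84;e=np.r_[np.cos(np.radians(a)),np.sin(np.radians(a))]; n=np.r_[-e[1],e[0]]
for s in(-.15,-.085): 
  t=s*e-.504*n; p=[t[0],t[1],o["tool_pos"][2]]; print(p,rel(p,174))
E
```

```text
[ 0.55951694 -0.26694424  0.04149493] [-3.13850752e+00  2.05755473e-03 -3.04139721e+00] 0.013156687307779953 1.4551549404859543 [ 0.02314441 -4.16246801  0.3641349 ]
[np.float64(0.4855597657754617), np.float64(-0.20186062979213834), np.float64(0.0414949260547787)] [ 0.067  0.072 -0.    -0.003  0.002  0.205]
[np.float64(0.4923541158878592), np.float64(-0.13721670659320057), np.float64(0.0414949260547787)] [ 0.054  0.136 -0.001 -0.003  0.002  0.205]
```

Request:
{"name": "carry_out", "arguments": {"commands": [[0,0,0,0,0,0],[0,0,0,0,0,0],[0,0,0,0,0,0],[0,0,0,0,0,0],[0,0,0,0,0,0]], "jaw": 0.53}}

```text
time: 3.7
tool_pos: [0.5587, -0.2657, 0.0399]
ee_rot: [3.141, -0.0, -3.041]
wrist_force: [-0.5, -0.6, -1.1]
width: 0.0486
finger_force: 0.0
```

```bash
python3 - <<'E'
from h import *
for i in range(3):
  o=get_obs();print(o["tool_pos"],o["ee_rot"],o["width"]); snapshot("wrist")
E
```

```text
[ 0.55865816 -0.26567639  0.0398575 ] [ 3.14120719e+00 -2.31689282e-04 -3.04134583e+00] 0.048632544479774165
[ 0.55866769 -0.26569773  0.03988975] [ 3.14127418e+00 -1.82173964e-04 -3.04137169e+00] 0.04946595092799926
[ 0.55871462 -0.2657235   0.03992565] [ 3.14133360e+00 -8.81121717e-05 -3.04138993e+00] 0.04919418063556342
```

Request:
{"name": "carry_out", "arguments": {"commands": [[0,-0.001,0.005,0,0,0],[0,-0.001,0.01,0,0,0],[0,-0.001,0.01,0,0,0],[0,-0.001,0.01,0,0,0],[0,-0.001,0.01,0,0,0]]}}

```text
time: 4.35
tool_pos: [0.5589, -0.2668, 0.03]
ee_rot: [3.142, 0.0, -3.041]
wrist_force: [0.2, -0.9, -0.1]
width: 0.05
finger_force: 0.0
```

Request:
{"name": "carry_out", "arguments": {"commands": [[0,0,0,0,0,0],[0,0,0,0,0,0],[0,0,0,0,0,0],[0,0,0,0,0,0],[0,0,0,0,0,0]], "jaw": 0}}

```text
time: 4.85
tool_pos: [0.5589, -0.2669, 0.0301]
ee_rot: [-3.141, 0.0, -3.041]
wrist_force: [0.5, -3.7, -0.5]
width: 0.0136
finger_force: 2.0
```

Request:
{"name": "carry_out", "arguments": {"commands": [[0,0,0,0,0,0],[0,0,0,0,0,0],[0,0,0,0,0,0],[0,0,0,0,0,0],[0,0,0,0,0,0]]}}

```text
time: 5.35
tool_pos: [0.5589, -0.2671, 0.0301]
ee_rot: [-3.141, 0.0, -3.041]
wrist_force: [0.2, -2.2, -0.6]
width: 0.0108
finger_force: 30.0
```

```bash
python3 - <<'E'
from h import *
o=get_obs();print(o["tool_pos"],o["ee_rot"],o["width"],o["finger_force"],o["wrist_force"])
a=84;e=np.r_[np.cos(np.radians(a)),np.sin(np.radians(a))]; n=np.r_[-e[1],e[0]]
for s in(-.15,-.085): 
  t=s*e-.504*n; p=[t[0],t[1],o["tool_pos"][2]]; print(np.round(p,3),rel(p,174))
E
```

```text
[ 0.55891547 -0.267053    0.03010701] [-3.14117429e+00  2.01461230e-04 -3.04145624e+00] 0.010758993995192008 29.999894499778748 [ 0.18103947 -2.16955219 -0.58709933]
[ 0.486 -0.202  0.03 ] [ 0.066  0.072 -0.    -0.     0.     0.205]
[ 0.492 -0.137  0.03 ] [ 0.053  0.136 -0.    -0.     0.     0.205]
```

Request:
{"name": "carry_out", "arguments": {"commands": [[0.007,0.007,0,0,0,0.02],[0.013,0.014,0,0,0,0.04],[0.02,0.022,0,0,0,0.06],[0.026,0.029,0,0,0,0.08],[0.033,0.036,0,0,0,0.1]]}}

```text
time: 5.85
tool_pos: [0.5217, -0.2334, 0.0301]
ee_rot: [3.141, 0.0, 3.14]
wrist_force: [1.0, -1.7, -1.1]
width: 0.0108
finger_force: 30.1
```

Request:
{"name": "carry_out", "arguments": {"commands": [[0.007,0.007,0,0,0,0.02],[0.013,0.011,0,0,0,0.04],[0.02,0.019,0,0,0,0.06],[0.026,0.026,0,0,0,0.08],[0.033,0.032,0,0,0,0.105]]}}

```text
time: 6.35
tool_pos: [0.4889, -0.2016, 0.0301]
ee_rot: [3.141, 0.0, 3.035]
wrist_force: [0.5, -1.9, -2.2]
width: 0.011
finger_force: 30.1
```

```bash
cat >> h.py <<'E'
a=84;e=np.r_[np.cos(np.radians(a)),np.sin(np.radians(a))]; n=np.r_[-e[1],e[0]]
def look():
    o=get_obs();t=o["tool_pos"];print('t',o["time"],'tool',t.round(4),np.degrees(o["ee_rot"]).round(1),'s,w',(t[:2]@e).round(4),(t[:2]@n).round(4),'F',o["wrist_force"].round(1),'w',o["width"].round(4),o["finger_force"].round(1))
    b=snapshot("top");P=pts(b);hsv=cv2.cvtColor(b["img"],cv2.COLOR_RGB2HSV);H,S=hsv[...,0],hsv[...,1]
    m=(H>100)&(H<125)&(S>120)&(P[...,0]>.3)&(P[...,0]<.7)&(abs(P[...,1]+.05)<.35)&(P[...,2]>-.01)&(P[...,2]<.085)
    q=P[m];r=cv2.minAreaRect(q[:,:2].astype(np.float32));c=np.array(r[0]);print('pan',np.round(c,4),np.round(r[1],3),r[2],'s,w',c@e,c@n,'zmax',np.percentile(q[:,2],98))
    bx=cv2.boxPoints(r);print('corners s',np.round(bx@e,3),'w',np.round(bx@n,3))
    return b,P
E
python3 - <<'E'
from h import *
look(); print(rel([*( -.1*e-.504*n),.03],174))
E
```

```text
Traceback (most recent call last):
  File "h.py", line 19, in look
    o=get_obs();t=o["tool_pos"];print('t',o["time"],'tool',t.round(4),np.degrees(o["ee_rot"]).round(1),'s,w',(t[:2]@e).round(4),(t[:2]@n).round(4),'F',o["wrist_force"].round(1),'w',o["width"].round(4),o["finger_force"].round(1))
                                                                                                                                                                                     ^^^^^^^^^^^^^^^^
AttributeError: 'float' object has no attribute 'round'
```

```bash
sed -i 's/o\["width"\].round(4),o\["finger_force"\].round(1)/o["width"],o["finger_force"]/' h.py
python3 - <<'E'
from h import *
look(); print(rel([*( -.1*e-.504*n),.03],174))
E
```

```text
t 6.35 tool [ 0.4889 -0.2016  0.0301] [180.    0.  173.9] s,w -0.1494 -0.5073 F [ 0.5 -1.9 -2.2] w 0.011033167801615378 30.072921216487885
pan [ 0.5056 -0.0591] [0.189 0.129] 83.37886810302734 s,w -0.005892891564613413 -0.5090532946916169 zmax 0.07320257433850909
corners s [-0.1   -0.101  0.088  0.09 ] w [-0.444 -0.572 -0.574 -0.446]
[ 0.002  0.049  0.     0.001 -0.001 -0.002]
```

Request:
{"name": "carry_out", "arguments": {"commands": [[0.001,0.015,0,0,0,0],[0.002,0.03,0,0,0,0],[0.003,0.047,0,0,0,0],[0.004,0.063,0,0,0,0],[0.004,0.078,0,0,0,0]]}}

```text
time: 6.9
tool_pos: [0.4935, -0.1228, 0.0301]
ee_rot: [-3.141, -0.0, 3.038]
wrist_force: [0.0, -2.0, -0.9]
width: 0.0109
finger_force: 30.0
```

Request:
{"name": "carry_out", "arguments": {"commands": [[0,0.004,0,0,0,0],[0,0.008,0,0,0,0],[0,0.012,0,0,0,0],[0,0.016,0,0,0,0],[0,0.02,0,0,0,0]]}}

```text
time: 7.4
tool_pos: [0.4957, -0.1045, 0.03]
ee_rot: [-3.141, -0.0, 3.036]
wrist_force: [-0.7, -3.5, 0.2]
width: 0.0112
finger_force: 30.0
```

```bash
python3 - <<'E'
from h import *
look()
E
```

```text
t 7.4 tool [ 0.4957 -0.1045  0.03  ] [-180.   -0.  174.] s,w -0.0521 -0.5039 F [-0.7 -3.5  0.2] w 0.01121756390068463 29.99986857175827
pan [0.5095 0.0367] [0.189 0.129] 83.88272094726562 s,w 0.08979448933768558 -0.5028386278068313 zmax 0.07324959382084911
corners s [-0.005 -0.005  0.184  0.184] w [-0.438 -0.567 -0.567 -0.439]
```

Request:
{"name": "carry_out", "arguments": {"commands": [[0,0.004,0,0,0,0],[0,0.008,0,0,0,0],[0,0.012,0,0,0,0],[0,0.016,0,0,0,0],[0,0.02,0,0,0,0]]}}

```text
time: 7.95
tool_pos: [0.4982, -0.0871, 0.0303]
ee_rot: [-3.136, 0.001, 3.036]
wrist_force: [-0.8, -8.9, -1.0]
width: 0.0111
finger_force: 30.0
```

Request:
{"name": "carry_out", "arguments": {"commands": [[0,0.003,0,0,0,0],[0,0.006,0,0,0,0],[0,0.009,0,0,0,0],[0,0.012,0,0,0,0],[0,0.015,0,0,0,0]]}}

```text
time: 8.45
tool_pos: [0.4998, -0.0728, 0.0304]
ee_rot: [-3.135, 0.002, 3.036]
wrist_force: [0.4, -10.1, -0.8]
width: 0.0113
finger_force: 30.0
```

```bash
python3 - <<'E'
from h import *
b,P=look()
hsv=cv2.cvtColor(b["img"],cv2.COLOR_RGB2HSV);H,S=hsv[...,0],hsv[...,1]
m=((H<6)|(H>174))&(S>150)&(P[...,2]>.15)&(P[...,0]>.4)&(P[...,0]<.65);print('yoke z',np.percentile(P[m][:,2],[50,90,97]))
E
```

```text
t 8.45 tool [ 0.4998 -0.0728  0.0304] [-1.796e+02  1.000e-01  1.740e+02] s,w -0.0202 -0.5047 F [  0.4 -10.1  -0.8] w 0.011315623899236805 30.005050599575043
pan [0.5132 0.0693] [0.19  0.128] 84.45558166503906 s,w 0.12261335136113598 -0.5031703371661391 zmax 0.07378920433937713
corners s [0.027 0.028 0.218 0.217] w [-0.44  -0.568 -0.566 -0.438]
yoke z [0.25820058 0.26072979 0.261625  ]
```

Request:
{"name": "carry_out", "arguments": {"commands": [[0,0.003,0,0,0,0],[0,0.006,0,0,0,0],[0,0.008,0,0,0,0],[0,0.01,0,0,0,0],[0,0.011,0,0,0,0]]}}

```text
time: 9.0
tool_pos: [0.501, -0.0643, 0.0306]
ee_rot: [-3.13, 0.002, 3.036]
wrist_force: [1.0, -16.9, -0.4]
width: 0.0111
finger_force: 30.0
```

Request:
{"name": "carry_out", "arguments": {"commands": [[0,0,0,0,0,0],[0,0,0,0,0,0],[0,0,0,0,0,0],[0,0,0,0,0,0],[0,0,0,0,0,0]]}}

```text
time: 9.5
tool_pos: [0.5009, -0.0643, 0.0309]
ee_rot: [-3.131, 0.002, 3.036]
wrist_force: [-0.9, -15.6, 1.2]
width: 0.0109
finger_force: 30.0
```

Request:
{"name": "carry_out", "arguments": {"commands": [[0,0,0,0,0,0],[0,0,0,0,0,0],[0,0,0,0,0,0],[0,0,0,0,0,0],[0,0,0,0,0,0]]}}

```text
time: 10.0
tool_pos: [0.5009, -0.0643, 0.031]
ee_rot: [-3.131, 0.002, 3.036]
wrist_force: [-1.0, -16.0, 1.1]
width: 0.0109
finger_force: 30.0
```

```bash
python3 - <<'E'
from h import *
b,P=look()
hsv=cv2.cvtColor(b["img"],cv2.COLOR_RGB2HSV);H,S=hsv[...,0],hsv[...,1]
m=((H<6)|(H>174))&(S>150)&(P[...,2]>.15)&(P[...,0]>.4)&(P[...,0]<.65);print('yoke z',np.percentile(P[m][:,2],[50,90,97]))
a=snapshot("scene")
c=np.hstack([cv2.resize(a["img"][90:230,190:340],(400,373)),cv2.resize(b["img"][150:290,30:330],(400,373))]);save("hold.png",c)
E
```

```text
t 10.0 tool [ 0.5009 -0.0643  0.031 ] [-1.794e+02  1.000e-01  1.739e+02] s,w -0.0116 -0.5049 F [ -1.  -16.    1.1] w 0.010896777978385149 29.995627999305725
pan [0.5142 0.0778] [0.19  0.128] 84.32730865478516 s,w 0.13109404801322183 -0.5032686530615957 zmax 0.07401046403843675
corners s [0.036 0.037 0.226 0.226] w [-0.44  -0.568 -0.567 -0.439]
yoke z [0.2668131  0.26928428 0.27063332]
```

View pics/hold.png

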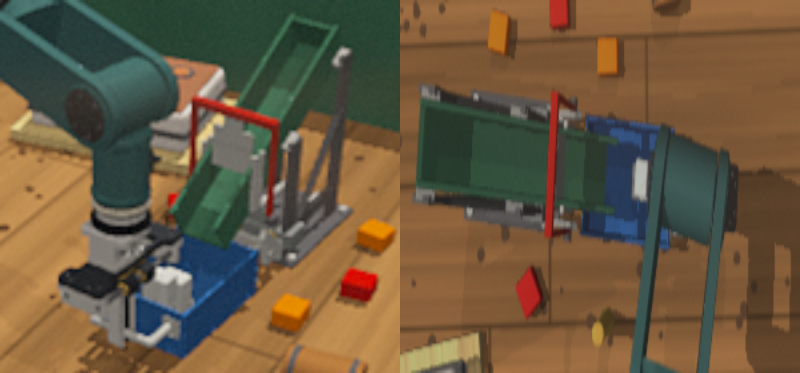

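The gate is fully open, with the yoke top at 0.269 m. The chute is empty, and pale pieces lie at the rear of the pan (left view, around (170,285)). I check their heights before drawing back.

```bash
cat >> h.py <<'E'
def pieces(name):
    b=snapshot(name);P=pts(b);hsv=cv2.cvtColor(b["img"],cv2.COLOR_RGB2HSV);S,V=hsv[...,1],hsv[...,2]
    s=P[...,:2]@e;w=P[...,:2]@n
    g=get_obs()["tool_pos"][:2]@e
    m=(S<45)&(V>110)&(s>g+.055)&(s<g+.235)&(abs(w+.504)<.06)&(P[...,2]<.2)
    q=P[m];print(name,len(q),'z',np.percentile(q[:,2],[5,50,95,100]),'s-handle',np.percentile(q[:,:2]@e-g,[2,98]),'w',np.percentile(q[:,:2]@n+.504,[2,98]))
    return b
E
python3 - <<'E'
from h import *
pieces("top");pieces("scene")
E
```

```text
top 148 z [0.02993115 0.07658994 0.08061392 0.08232467] s-handle [0.10066202 0.13458259] w [-0.02438677  0.01618812]
scene 244 z [0.03503476 0.07708896 0.14737565 0.16217601] s-handle [0.06560443 0.18450101] w [-0.03512068  0.03750844]
```

Request:
{"name": "carry_out", "arguments": {"commands": [[0,-0.003,0,0,0,0],[0,-0.007,0,0,0,0],[0,-0.012,0,0,0,0],[0,-0.018,0,0,0,0],[0,-0.024,0,0,0,0]]}}

```text
time: 10.7
tool_pos: [0.4989, -0.0813, 0.0309]
ee_rot: [3.138, 0.002, 3.037]
wrist_force: [0.2, 4.7, 5.9]
width: 0.0113
finger_force: 30.0
```

Request:
{"name": "carry_out", "arguments": {"commands": [[0,-0.007,0,0,0,0],[0,-0.014,0,0,0,0],[0,-0.021,0,0,0,0],[0,-0.028,0,0,0,0],[0,-0.035,0,0,0,0]]}}

```text
time: 11.2
tool_pos: [0.4945, -0.114, 0.0301]
ee_rot: [3.134, -0.0, 3.037]
wrist_force: [0.9, 8.4, 5.3]
width: 0.011
finger_force: 30.0
```

Request:
{"name": "carry_out", "arguments": {"commands": [[0,-0.007,0,0,0,0],[0,-0.014,0,0,0,0],[0,-0.022,0,0,0,0],[0,-0.03,0,0,0,0],[0,-0.038,0,0,0,0]]}}

```text
time: 11.7
tool_pos: [0.4903, -0.1516, 0.0299]
ee_rot: [3.134, -0.001, 3.038]
wrist_force: [0.0, 8.8, 5.5]
width: 0.0111
finger_force: 30.0
```

```bash
python3 - <<'E'
from h import *
look();pieces("top");pieces("scene")
E
```

```text
t 11.7 tool [ 0.4903 -0.1516  0.0299] [ 1.796e+02 -1.000e-01  1.740e+02] s,w -0.0995 -0.5035 F [0.  8.8 5.5] w 0.011092402104687281 29.995152354240417
pan [ 0.5032 -0.009 ] [0.188 0.128] 84.1394271850586 s,w 0.04361580494572823 -0.501424413758908 zmax 0.07635838378836841
corners s [-0.05  -0.05   0.138  0.137] w [-0.437 -0.566 -0.565 -0.437]
top 240 z [0.02938498 0.07725344 0.09632593 0.17013051] s-handle [0.08733981 0.1368773 ] w [-0.02310367  0.01835239]
scene 291 z [0.03141836 0.0774369  0.14350563 0.16359137] s-handle [0.06517237 0.19032061] w [-0.03352626  0.04808505]
```

Now 95 mm more, so the front ends up at s ≈ 0.045.

Request:
{"name": "carry_out", "arguments": {"commands": [[0,-0.009,0,0,0,0],[0,-0.018,0,0,0,0],[0,-0.028,0,0,0,0],[0,-0.038,0,0,0,0],[0,-0.048,0,0,0,0]]}}

```text
time: 12.35
tool_pos: [0.4852, -0.1991, 0.0297]
ee_rot: [3.133, -0.001, 3.038]
wrist_force: [0.6, 9.7, 5.6]
width: 0.0108
finger_force: 30.0
```

Request:
{"name": "carry_out", "arguments": {"commands": [[0,-0.01,0,0,0,0],[0,-0.02,0,0,0,0],[0,-0.03,0,0,0,0],[0,-0.04,0,0,0,0],[0,-0.047,0,0,0,0]]}}

```text
time: 12.85
tool_pos: [0.4802, -0.2461, 0.0295]
ee_rot: [3.134, -0.002, 3.037]
wrist_force: [0.9, 8.8, 5.6]
width: 0.0112
finger_force: 30.0
```

Request:
{"name": "carry_out", "arguments": {"commands": [[0,0,0,0,0,0],[0,0,0,0,0,0],[0,0,0,0,0,0],[0,0,0,0,0,0],[0,0,0,0,0,0]]}}

```text
time: 13.35
tool_pos: [0.4802, -0.2469, 0.0301]
ee_rot: [3.136, -0.001, 3.038]
wrist_force: [-0.6, 5.7, 7.3]
width: 0.0112
finger_force: 30.0
```

```bash
python3 - <<'E'
from h import *
b,P=look();a=snapshot("scene")
c=np.hstack([cv2.resize(a["img"][140:280,180:330],(400,373)),cv2.resize(b["img"][150:290,150:350],(400,280))[:280].repeat(1,0) if 0 else cv2.resize(b["img"][150:290,150:350],(400,373))]);save("back.png",c)
E
```

```text
t 13.35 tool [ 0.4802 -0.2469  0.0301] [ 1.797e+02 -1.000e-01  1.740e+02] s,w -0.1953 -0.5033 F [-0.6  5.7  7.3] w 0.011227710426423164 29.99517112970352
pan [ 0.4934 -0.1045] [0.188 0.127] 84.23249816894531 s,w -0.05234815509792046 -0.5016509106815789 zmax 0.07568525151437694
corners s [-0.147 -0.146  0.042  0.041] w [-0.438 -0.566 -0.565 -0.438]
```

View pics/back.png

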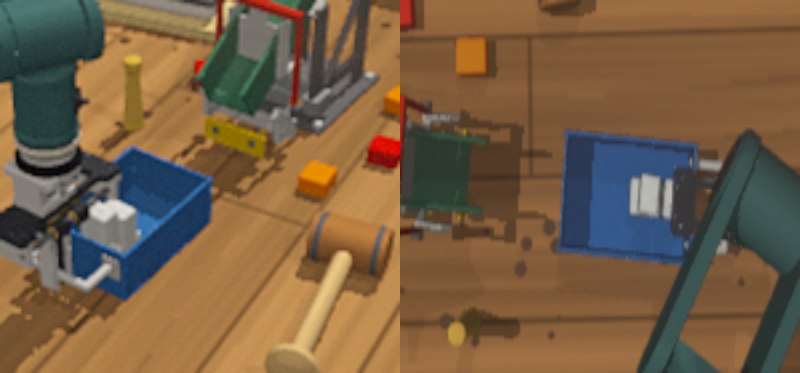

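Pan is drawn back with the pieces piled at its rear (right view, (630–675,195)), nothing on the bench, and the chute empty. The gap is about 110 mm. Now I let go and rise.

Request:
{"name": "carry_out", "arguments": {"commands": [[0,0,0,0,0,0],[0,0,0,0,0,0],[0,0,0,0,0,0],[0,0,0,0,0,0],[0,0,0,0,0,0]], "jaw": 0.5}}

```text
time: 13.95
tool_pos: [0.4801, -0.2497, 0.0297]
ee_rot: [3.141, -0.001, 3.037]
wrist_force: [0.0, -0.6, -0.1]
width: 0.0455
finger_force: 0.0
```

Request:
{"name": "carry_out", "arguments": {"commands": [[0,0,0,0,0,0],[0,0,-0.01,0,0,0],[0,0,-0.025,0,0,0],[0,0,-0.04,0,0,0],[0,0,-0.06,0,0,0]]}}

```text
time: 14.45
tool_pos: [0.4805, -0.2496, 0.0918]
ee_rot: [-3.141, 0.001, 3.037]
wrist_force: [-0.2, 0.2, 0.3]
width: 0.0468
finger_force: 0.0
```

Request:
{"name": "carry_out", "arguments": {"commands": [[0,-0.01,-0.03,0,0,0],[0,-0.03,-0.06,0,0,0],[0,-0.06,-0.1,0,0,0],[0,-0.09,-0.13,0,0,0],[0,-0.12,-0.16,0,0,0]]}}

```text
time: 14.95
tool_pos: [0.4678, -0.37, 0.2542]
ee_rot: [-3.139, 0.003, 3.037]
wrist_force: [0.6, 0.1, -0.2]
width: 0.0473
finger_force: 0.0
```

```bash
python3 - <<'E'
from h import *
b,P=look();a=snapshot("scene")
c=np.hstack([cv2.resize(a["img"][120:280,180:340],(400,400)),cv2.resize(b["img"][150:290,200:340],(400,400))]);save("end.png",c)
hsv=cv2.cvtColor(b["img"],cv2.COLOR_RGB2HSV)
m=((hsv[...,1]<45)&(hsv[...,2]>100)&(abs(P[...,0]-.493)<.06)&(abs(P[...,1]+.105)<.09)).astype(np.uint8)
print('piece area cm2',m.sum(),np.percentile(P[m>0][:,2],[5,50,95]))
E
```

```text
t 14.95 tool [ 0.4678 -0.37    0.2542] [-179.9    0.2  174. ] s,w -0.3191 -0.5039 F [ 0.6  0.1 -0.2] w 0.04729448248666487 0.0
pan [ 0.4939 -0.1025] [0.19  0.128] 84.30662536621094 s,w -0.05033966888811593 -0.5019146891133001 zmax 0.07389011296346953
corners s [-0.146 -0.145  0.045  0.044] w [-0.439 -0.566 -0.565 -0.438]
piece area cm2 377 [0.02867237 0.07775284 0.09754071]
```

View pics/end.png

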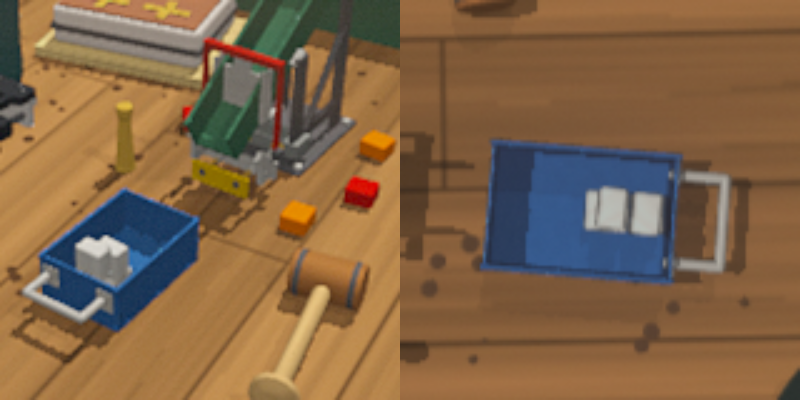

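The pan stands flat and released, with three pieces in sight at its rear (right view, (592,210), (612,210) and (647,213)). One may be perched, so I check the piece heights and the chute.

```bash
python3 - <<'E'
from h import *
b=snapshot("top");P=pts(b);hsv=cv2.cvtColor(b["img"],cv2.COLOR_RGB2HSV);S,V=hsv[...,1],hsv[...,2]
m=(S<45)&(V>100)&(abs(P[...,0]-.493)<.06)&(abs(P[...,1]+.105)<.09)
v,u=np.where(m);print(u.min(),u.max(),v.min(),v.max())
Z=np.where(m,P[...,2]*1000,0).round().astype(int)
for r in range(v.min(),v.max()+1,2): print(Z[r,u.min():u.max()+1])
ch=(S<45)&(V>100)&(P[...,2]>.1)&(abs(P[...,:2]@n+.504)<.03)&(P[...,:2]@e>.15)&(P[...,:2]@e<.52)
print('chute grey',ch.sum(),np.percentile(P[ch][:,:2]@e,[0,50,100]) if ch.sum() else '')
a=snapshot("scene");A=pts(a);hs=cv2.cvtColor(a["img"],cv2.COLOR_RGB2HSV)
m=(hs[...,1]<45)&(hs[...,2]>100)&(abs(A[...,0]-.493)<.06)&(abs(A[...,1]+.105)<.09)
v,u=np.where(m);Z=np.where(m,A[...,2]*1000,0).round().astype(int)
for r in range(v.min(),v.max()+1,2): print(Z[r,u.min():u.max()+1])
save("zoom.png",cv2.resize(a["img"][205:255,190:260],(784,560),interpolation=cv2.INTER_CUBIC))
E
```

```text
265 295 215 242
[ 0  0  0  0  0  0 72 81  0  0  0  0  0  0  0  0  0  0  0  0  0  0  0  0
  0  0  0  0  0  0  0]
[27 35 37 30 41 78  0 81 76 78 74 79 80 76 75  0  0 91 94 94 92  0  0  0
  0  0  0  0  0  0  0]
[28 29 34 31 63 74 76 78 74 76 76 75 76 77 34  0  0 93 96 96 93 95 95 90
 95 97 94  0  0  0  0]
[29 33 30 32 73 74 78 75 78 76 76 80 79 76 34  0  0 98 96 96 95 95 95 96
 96 94 88  0  0  0  0]
[32 33 31 32 77 73 75 77 82 79 80 78 77 78 27  0 94 97 96 98 97 95 94 94
 96 95 51  0  0  0  0]
[30 28 31 28 78 79 74 74 76 77 78 79 74 77 33  0 94 95 95 91 94 95 95 96
 99 90 52  0  0  0  0]
[30 32 32 51 75 80 78 76 77 74 78 77 78 72 25  0 92 91 95 93 91 92 93 99
 92 92 48  0  0  0  0]
[29 29 31 30 23 73 73 76 77 79 76 75 75 29  0  0 95 92 94 96 92 97 93 96
 95 92 51  0  0  0  0]
[ 0  0  0  0  0  0  0  0  0  0  0  0  0  0  0  0 75 91 93 95 99 96 95 97
 97 47  0  0  0  0  0]
[0 0 0 0 0 0 0 0 0 0 0 0 0 0 0 0 0 0 0 0 0 0 0 0 0 0 0 0 0 0 0]
[0 0 0 0 0 0 0 0 0 0 0 0 0 0 0 0 0 0 0 0 0 0 0 0 0 0 0 0 0 0 0]
[0 0 0 0 0 0 0 0 0 0 0 0 0 0 0 0 0 0 0 0 0 0 0 0 0 0 0 0 0 0 0]
[0 0 0 0 0 0 0 0 0 0 0 0 0 0
[... 885 characters left out ...]
 57 53 52 47  0]
[53 53 55  0  0  0  0  0  0  0  0  0  0  0  0 59 64 63 66 72 76 76 72 73
 65 63 57 50 52 54 49 44 47 39 29]
[ 0  0  0  0 49  0  0  0  0  0  0  0  0  0  0  0  0  0  0  0 62 64 64 63
 54 54 43 43 45 42 39 37 28  0  0]
[ 0  0  0  0 41  0  0  0  0  0  0  0  0  0  0  0  0  0  0  0  0  0  0 53
 48 47 31 28 33 37 28  0  0  0  0]
[0 0 0 0 0 0 0 0 0 0 0 0 0 0 0 0 0 0 0 0 0 0 0 0 0 0 0 0 0 0 0 0 0 0 0]
[0 0 0 0 0 0 0 0 0 0 0 0 0 0 0 0 0 0 0 0 0 0 0 0 0 0 0 0 0 0 0 0 0 0 0]
[0 0 0 0 0 0 0 0 0 0 0 0 0 0 0 0 0 0 0 0 0 0 0 0 0 0 0 0 0 0 0 0 0 0 0]
[0 0 0 0 3 0 0 0 0 0 0 0 0 0 0 0 0 0 0 0 0 0 0 0 0 0 0 0 0 0 0 0 0 0 0]
[0 0 0 0 0 0 0 0 1 6 0 0 0 0 0 0 0 0 0 0 0 0 0 0 0 0 0 0 0 0 0 0 0 0 0]
```

View pics/zoom.png

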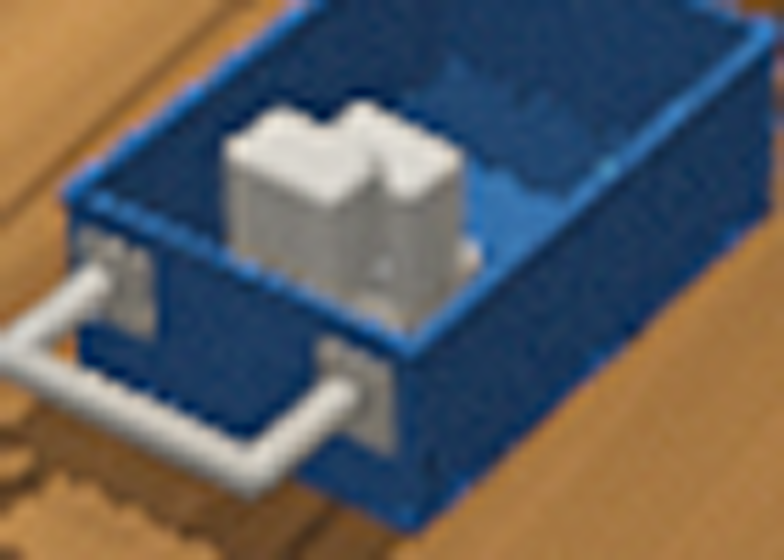

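The zoom shows two upright pieces stacked on the ones below. The rear one tops out at 95 mm, so it is perched above the 72 mm rim. I'll tip it forward into the free part of the pan with the shut fingertips.

```bash
python3 - <<'E'
from h import *
b=snapshot("top");P=pts(b);hsv=cv2.cvtColor(b["img"],cv2.COLOR_RGB2HSV);S,V=hsv[...,1],hsv[...,2]
m=(S<45)&(V>100)&(abs(P[...,0]-.493)<.06)&(abs(P[...,1]+.105)<.09)
for lo,hi in((.088,.1),(.07,.085),(.024,.036)):
    q=P[m&(P[...,2]>lo)&(P[...,2]<hi)];print(len(q),'s',np.percentile(q[:,:2]@e,[2,50,98]).round(4),'w',np.percentile(q[:,:2]@n,[2,50,98]).round(4))
q=P[m&(P[...,2]>.088)];wc=np.median(q[:,:2]@n);s0=np.percentile(q[:,:2]@e,2)
o=get_obs();print(o["tool_pos"][:2]@e)
p=(s0-.03)*e+wc*n;print(p,rel([*p,.13],174),rel([*p,.08],174))
E
```

```text
138 s [-0.1283 -0.1142 -0.1016] w [-0.5248 -0.5052 -0.4862]
138 s [-0.0952 -0.0812 -0.0683] w [-0.5268 -0.5075 -0.4885]
70 s [-0.1    -0.0645 -0.0566] w [-0.5225 -0.5019 -0.4852]
-0.3173382605840657
[ 0.48588773 -0.21022126] [-0.002  0.159  0.12   0.001  0.     0.   ] [-0.002  0.159  0.17   0.001  0.     0.   ]
```

Request:
{"name": "carry_out", "arguments": {"commands": [[0,0.04,0.03,0,0,0],[0,0.08,0.06,0,0,0],[-0.001,0.12,0.09,0,0,0],[-0.002,0.155,0.11,0,0,0],[-0.002,0.155,0.12,0,0,0]], "jaw": 0}}

```text
time: 15.7
tool_pos: [0.484, -0.2084, 0.1259]
ee_rot: [3.136, -0.007, 3.043]
wrist_force: [-0.3, -0.5, -0.3]
width: 0.0104
finger_force: 0.0
```

Request:
{"name": "carry_out", "arguments": {"commands": [[0,0,0.015,0,0,0],[0,0,0.03,0,0,0],[0,0,0.045,0,0,0],[0,0,0.045,0,0,0],[0,0,0.045,0,0,0]]}}

```text
time: 16.2
tool_pos: [0.4858, -0.2157, 0.0846]
ee_rot: [3.141, -0.001, 3.036]
wrist_force: [-0.0, 0.6, 0.2]
width: 0.0004
finger_force: 0.0
```

```bash
python3 - <<'E'
from h import *
look()
E
```

```text
t 16.2 tool [ 0.4858 -0.2157  0.0846] [180.   -0.  173.9] s,w -0.1637 -0.5057 F [-0.   0.6  0.2] w 0.0004180724020188934 0.0
pan [ 0.4938 -0.1023] [0.19  0.128] 84.44270324707031 s,w -0.0501202654571412 -0.5017807229339201 zmax 0.07332855485444595
corners s [-0.145 -0.144  0.045  0.044] w [-0.439 -0.566 -0.565 -0.437]
```

Request:
{"name": "carry_out", "arguments": {"commands": [[0,0.007,0.004,0,0,0],[0,0.015,0.004,0,0,0],[0,0.022,0.004,0,0,0],[0,0.029,0.004,0,0,0],[0,0.036,0.004,0,0,0]]}}

```text
time: 16.75
tool_pos: [0.4901, -0.1786, 0.0815]
ee_rot: [-3.141, 0.001, 3.037]
wrist_force: [-0.7, -0.6, -0.5]
width: 0.0004
finger_force: 0.1
```

Request:
{"name": "carry_out", "arguments": {"commands": [[0,0.007,0,0,0,0],[0,0.014,0,0,0,0],[0,0.021,0,0,0,0],[0,0.028,0,0,0,0],[0,0.035,0,0,0,0]]}}

```text
time: 17.25
tool_pos: [0.4935, -0.1437, 0.0809]
ee_rot: [3.141, -0.0, 3.037]
wrist_force: [0.3, -0.1, 0.9]
width: 0.0003
finger_force: 0.0
```

```bash
python3 - <<'E'
from h import *
look()
a=snapshot("scene")
save("push.png",cv2.resize(a["img"][190:260,180:270],(720,560),interpolation=cv2.INTER_CUBIC))
E
```

```text
t 17.25 tool [ 0.4935 -0.1437  0.0809] [180.  -0. 174.] s,w -0.0913 -0.5058 F [ 0.3 -0.1  0.9] w 0.0003401570801636838 0.0
pan [ 0.4938 -0.1023] [0.19  0.127] 84.36245727539062 s,w -0.05016468594598761 -0.5018258164995284 zmax 0.07484527441454412
corners s [-0.145 -0.145  0.045  0.044] w [-0.439 -0.566 -0.565 -0.438]
```

View pics/push.png

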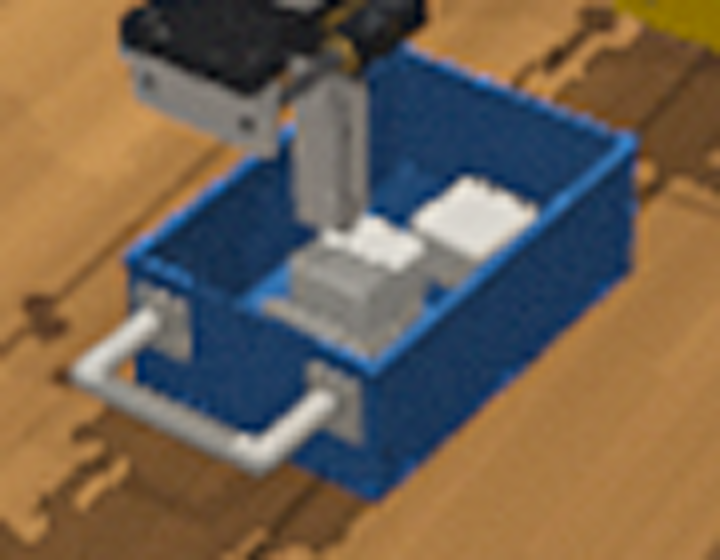

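Pushing worked. The pieces now lie low: one at the front (475,220), one lying at (360,260), and one at the rear (320,320). Next I rise clear and check.

Request:
{"name": "carry_out", "arguments": {"commands": [[0,0,-0.03,0,0,0],[0,0,-0.06,0,0,0],[0,-0.04,-0.1,0,0,0],[0,-0.08,-0.14,0,0,0],[0,-0.12,-0.17,0,0,0]]}}

```text
time: 17.85
tool_pos: [0.482, -0.2545, 0.2451]
ee_rot: [-3.141, 0.002, 3.038]
wrist_force: [0.5, -0.4, -0.3]
width: 0.0002
finger_force: 0.0
```

Request:
{"name": "carry_out", "arguments": {"commands": [[0,-0.04,0,0,0,0],[0,-0.08,0,0,0,0],[0,-0.12,0,0,0,0],[0,-0.12,0,0,0,0],[0,-0.12,0,0,0,0]]}}

```text
time: 18.35
tool_pos: [0.469, -0.3736, 0.2422]
ee_rot: [3.14, -0.001, 3.035]
wrist_force: [1.0, 0.5, -1.2]
width: 0.0004
finger_force: 0.0
```

```bash
python3 - <<'E'
from h import *
b,P=look()
hsv=cv2.cvtColor(b["img"],cv2.COLOR_RGB2HSV);S,V=hsv[...,1],hsv[...,2]
m=(S<45)&(V>100)&(abs(P[...,0]-.493)<.06)&(abs(P[...,1]+.102)<.09)
q=P[m];print(len(q),np.percentile(q[:,2],[2,25,50,75,98]).round(3))
save("fin.png",cv2.resize(b["img"][180:240,225:315],(720,480),interpolation=cv2.INTER_CUBIC))
# bystanders: difference to first top picture outside pan/arm
d=np.load("s0.npz")['b'].astype(int); D=(np.abs(b["img"].astype(int)-d).max(-1)>60).astype(np.uint8)
for nm,(u0,u1,v0,v1) in dict(pin=(170,190,262,284),mallet=(210,320,112,158),brush=(378,412,154,236)).items(): print(nm,D[v0:v1,u0:u1].sum())
E
```

```text
t 18.35 tool [ 0.469  -0.3736  0.2422] [179.9  -0.  173.9] s,w -0.3225 -0.5055 F [ 1.   0.5 -1.2] w 0.0003654080140378517 0.0
pan [ 0.4937 -0.1024] [0.19  0.127] 84.26365661621094 s,w -0.0502761274808658 -0.5017297700078764 zmax 0.07379191481637608
corners s [-0.145 -0.145  0.045  0.044] w [-0.438 -0.566 -0.565 -0.438]
555 [0.004 0.032 0.049 0.058 0.063]
pin 0
mallet 0
brush 643
```

View pics/fin.png

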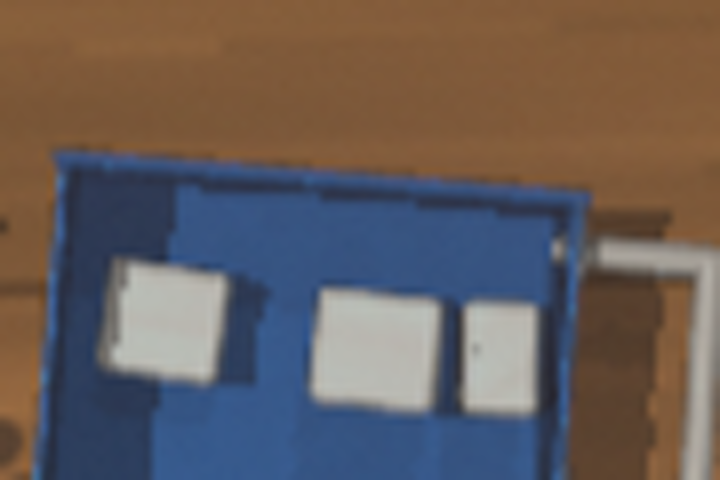

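The final view shows a piece lying at the front (165,320), a stack of two at (375,350) with its top near 60 mm, and one upright at the rear (500,355), all below the rim. The pin and mallet are unmoved. The brush area differs only because the arm now hovers over it at z ≈ 0.24. Handing in.

```bash
python3 -c "
from bench import *
print(close_job())"
```

```text
the job is handed in; nothing more can be done
None
```

I handed the job in at about 18 s: the pan stands flat and released about 105 mm clear of the chute end, with four pieces in it by the stack heights (three seen directly); I tipped two perched pieces down with the shut fingertips, nothing fell on the bench, pin and mallet are unmoved, and the brush was hidden by the arm in the last picture but never touched by any force I read.

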